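# Swing out the mic arm and lock it

## Robot

A 6-joint arm with a two-finger parallel gripper is mounted at the origin on the work surface. World frame = base frame: x ahead of the robot, y to its left, z up, the work surface at z = 0. Lengths are in mm, angles in degrees, forces in N, time in s.
With the tool pointing down it reaches from about 350 to 850 mm from the base axis. Payload 8.1 kg.
Tool frame: the origin (TCP) lies at the very end of the fingers, on their centre line; the grasp point (between the pads) lies r.tcp_to_grasp behind it (r.tcp_to_grasp is the distance from the TCP to the grasp point, in mm); z points along the fingers, y is the line along which they close (so a half turn about z gives the same grasp; the last joint's range is limited). The gripper opens to 85 mm and grips with 20 to 120 N. Pads are 22 mm wide; open, the fingers measure 114 mm over their backs; the gripper's body (76 mm by 85 mm) begins 54 mm behind the grasp point. The pads swing forward as they close: fully open they stand 13 mm farther back than shut.
Start: joints at [-80.695, 7.471, 85.268, -0, 87.261, -4.893], TCP at [147.183, -581.672, 231.292] pointing down, gripper open.
Joint ranges: [-169.43, 169.43], [-51.17, 129.36], [1.28, 143.12], [-76.62, 256.62], [0, 156.53], [-152.29, 152.29]. Speed limits (degrees/s): [136.94, 136.94, 159.86, 180, 180, 180].

## Interface

Orientations are given as [roll, pitch, yaw] about the fixed x, y, z axes, in that order (R = Rz(yaw) Ry(pitch) Rx(roll)).
In Python, from bench import r gives the robot as it stands.
- The arm moves only by the shell command python3 -m handwheel 'ROWS' [OPENING] [FORCE]. ROWS is JSON, a list of rows, each a list of 4 numbers: the shift along the tool's x, y, z in m, then the turn about the tool's z in degrees. A call has 1 to 10 rows; each row shifts and turns the commanded pose from where the row before left it, along the tool's axes as they then stand; what a row does not reach is not made up. A row lasts 1/10 s, in which the tool goes at most 50 mm and 8.59 degrees, less where a joint would pass 70% of its speed; a pose out of reach is approached as far as the arm can. A call is refused whole if a number of a shift passes 0.05 or a number of a turn 8.59, either way. A call with a gripper value outside its range is refused whole. OPENING is the finger opening in m, from 0 to 0.0854, set as the call begins (- or left out, the last holds). The fingers move at their own pace and stop on an object; FORCE is the grip in N (left out, the last holds). Time passes only in rows, so rows that do not move let the fingers close. It gives the time, the measured TCP pose, the force, the opening and the grip force at its end, in the units of the state.
- r.sense(): the state, without advancing time (a new reading comes with each control period).
- r.snapshot(name): name is "scene" or "top" or "wrist"; returns the picture (384x512x3 uint8, red, green, blue); there is no depth.
- r.camera_params(name): a dict with "fx", "fy", "cx", "cy" (pixels), "R" (3x3) and "t" (3): a world point X has camera coordinates R X + t; the wrist camera has in their place "mount" (4x4, takes a point from camera to tool coordinates, whose origin is the TCP and whose axes are the flange's). Camera axes: x right, y down, z forward; pixel columns grow to the right and rows downward; lengths in mm; the calibration is good to about 2 mm. A picture is of the moment at which its call begins: read the wrist's pose just before it. camera_params takes no time and is no camera call.
- r.hand_in(): hands the job in; it is judged then, once.
The state is a dict: "time": time; "joint_pos": joint angles; "qd": joint speeds; "joint_efforts": joint torques, N m; "tool_pos": TCP position; "tcp_rot": TCP orientation; "ft_force": force on the tool from outside, world axes, zero at the start; "wrist_torque": the same for the moment, N m; "finger_gap": finger opening in mm; "grip_force": force on a finger pad.
Only numpy, scipy, OpenCV 4.12 (cv2) and the standard library are available. Lean on these libraries where they do the work, as an engineer would, in place of code of your own. Each camera call takes 0.05 s, during which the arm holds its last target. There are 200 camera calls.

## Task

Get the wall arm ready for a microphone: with one finger, gently push the folded steel swing arm out from the wall strip until the empty clip at its end stands centred over the tan plastic foot. Then push the knobbed locking lever on top of the arm's post round, away from the wall strip, as far as it goes, with the arm staying over the foot. Leave the foot and all the other things lying where they are.

Things in the scene. Friction and masses are not known exactly. Their poses are not given: they have to be found in the camera images.
- swing_arm (a joint): Angle (rad) of the steel swing arm about its upright post. 0 = folded, parallel to the white wall strip; it grows as the arm swings away from the strip towards the robot, CLOCKWISE seen from above; stop at 1.9. A stiff hinge without spring: it stays where it is left and needs about 2.5 N near its end.
- hinge_axis (a point): Point on the upright hinge axis of the swing arm, at the arm's mid-height, 112 mm above the shelf. The arm's hub here is 42 mm across; the post stands on a steel flange 100 x 70 mm. The white wall strip, 60 mm high and 18 mm thick, runs along the folded arm, its near face 66 mm beyond the axis; it is lower than the arm, so behind the arm there is free space above it.
- clip_center (a point): Centre of the open C-shaped steel clip at the free end of the swing arm, 180 mm from the hinge axis, 112 mm above the shelf. The clip is 45 mm across and 36 mm high. Between hub and clip the arm is a plain flat bar, 10 mm thick and 30 mm high (97 to 127 mm above the shelf), on the straight line from hinge axis to clip centre.
- foot_center (a point): Centre of the loose round tan plastic foot (80 mm across, 34 mm high in all, with a round 38 mm socket in the middle, about 180 g), 18 mm above the shelf. It stands on the shelf under the arc of the clip, with 60 mm of free height between it and the clip.
- lock_lever (a joint): Angle (rad) of the locking lever on top of the arm's post, about the same upright axis as the arm. 0 = parallel to the wall strip, pointing the opposite way from the folded arm; it starts near 0 and grows COUNTER-CLOCKWISE seen from above, its knob moving away from the wall strip towards the robot, up to the stop at 1.5 (locked). No spring; stays where left; about 1.5 N at the knob.
- lever_tip (a point): Centre of the upright black knob at the end of the locking lever: 18 mm across, 34 mm high (136 to 170 mm above the shelf), 62 mm from the hinge axis. A 12 mm thick steel blade joins it to the post.
- mic_center (a point): Gold microphone lying on its side, 170 mm long along its x axis, 55 mm across; the point is its middle, 30 mm above the shelf. Bystander.
- cradle: Black rubber shock cradle, two rings joined by webs, 92 mm across, 38 mm high; origin at the centre of its underside. Bystander.
- wrench_long: L-shaped aluminium hex wrench lying flat, 100 x 34 mm, 7 mm thick; origin under the middle of its long leg. Bystander.
- wrench_short: L-shaped aluminium hex wrench lying flat, 70 x 24 mm, 7 mm thick; origin under the middle of its long leg. Bystander.
- weight: Plain steel disc weight, 64 mm across, 16 mm high; origin at the centre of its underside. Bystander.
- jar: Small clear jar with black cap, 48 mm across, 50 mm high; origin at the centre of its underside. Bystander.
- case: Small black case, 70 x 110 x 35 mm high; origin at the centre of its underside. Bystander.

How it is judged (in metres and radians):
On the way, in this order (a step that is already met when the one before it is completed fails the run):
1. the arm's clip stands at rest over the tan foot, within 15 mm, the lever not yet turned (below 0.6 rad) (horizontal distance between clip_center and foot_center below 0.015 m and velocity of joint swing_arm between -0.05 and 0.05 rad/s and value of joint lock_lever below 0.6 rad), for 0.3 s.
2. the locking lever is turned round to its stop (above 1.3 of 1.5 rad) with the clip still over the foot (horizontal distance between clip_center and foot_center below 0.015 m and value of joint lock_lever above 1.3 rad), for 0.2 s.
At the end, for the whole second after the job is handed in: the clip's centre is within 15 mm (horizontally) of the foot's centre and at rest, the locking lever is above 1.3 rad, and the foot is within 12 mm of where it began (all of step 2 and velocity of joint swing_arm between -0.05 and 0.05 rad/s and distance of foot_center from where it was at the start of the episode below 0.012 m); the robot touches nothing.
It fails at once if the foot is shoved or lifted (moved over 12 mm) (distance of foot_center from where it was at the start of the episode above 0.012 m).
It fails at once if the swing arm is pinched or shoved hard (over 25 N from the fingers) (contact force between the fingers and swing_arm above 25 N).
It fails at once if a bystander is carried or pushed more than 20 mm (distance of any of mic_center, cradle, wrench_long, wrench_short, weight, jar, case from where it was at the start of the episode above 0.02 m).
It also fails if it takes over 64 s, if anything falls off the work surface, if the arm or the gripper's body presses on something with over 40 N, if the wrist force passes 120 N, or if a joint passes its speed limit or range.

## Working session

There is one attempt and no reset: what is moved stays moved. The work goes in short steps, Python scripts to look and compute and a shell command to move; the robot and the scene stay as the last step left them, time stands still between calls to the robot, and variables do not carry over. Pictures are saved under pics/ and viewed, at most 10 in all, crops included, and the job is handed in when it is done.

```bash
mkdir -p pics
python3 - <<'E'
from bench import r
import cv2
for n in("scene","top"):
    im=r.snapshot(n); cv2.imwrite(f"pics/{n}0.png",cv2.resize(im[:,:,::-1],(800,600),interpolation=cv2.INTER_CUBIC))
    print(n,r.camera_params(n))
s=r.sense();print(s["time"],s["tool_pos"],s["tcp_rot"],s["finger_gap"],r.tcp_to_grasp)
E
```

```text
scene {'fx': 359.6675546742849, 'fy': 359.6675546742849, 'cx': 258.9715504576799, 'cy': 191.4555481535502, 'R': array([[-4.83374280e-01,  8.75413791e-01, -2.57277652e-05],
       [ 5.86433741e-01,  3.23787320e-01, -7.42466995e-01],
       [-6.49957516e-01, -3.58904537e-01, -6.69882647e-01]]), 't': array([ 171.29063384, -261.5764442 , 1233.64018979])}
top {'fx': 396.13283361225734, 'fy': 396.13283361225734, 'cx': 249.09513266599336, 'cy': 192.5231292451769, 'R': array([[-0.01574557, -0.99986421, -0.0048627 ],
       [-0.98985209,  0.01627445, -0.14116652],
       [ 0.14122649,  0.00259061, -0.98997392]]), 't': array([ 100.04541738,  549.6204996 , 1072.48915575])}
0.1 [ 147.08017261 -581.16444876  230.32729714] [-1.79901089e+02 -8.20935889e-03  1.41968771e+01] 85.62248974713265 18.700000000000003
```

View pics/scene0.png

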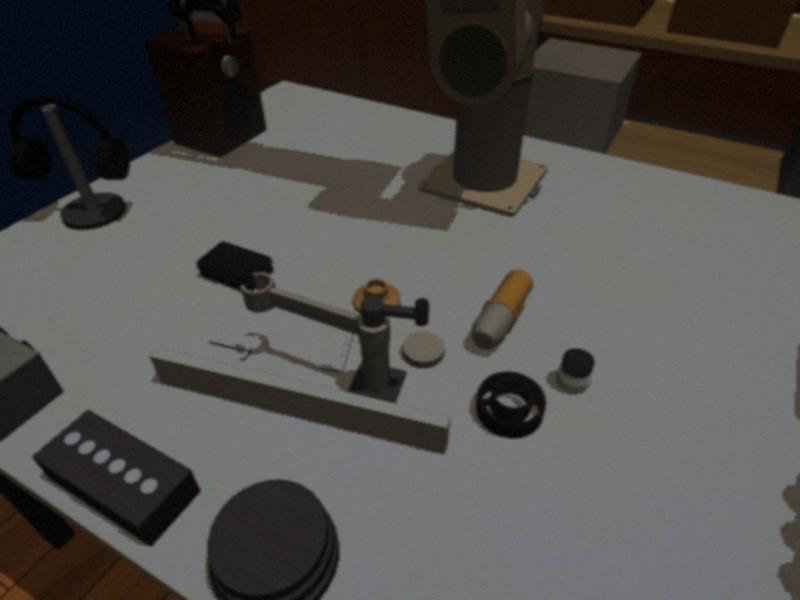

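View pics/top0.png

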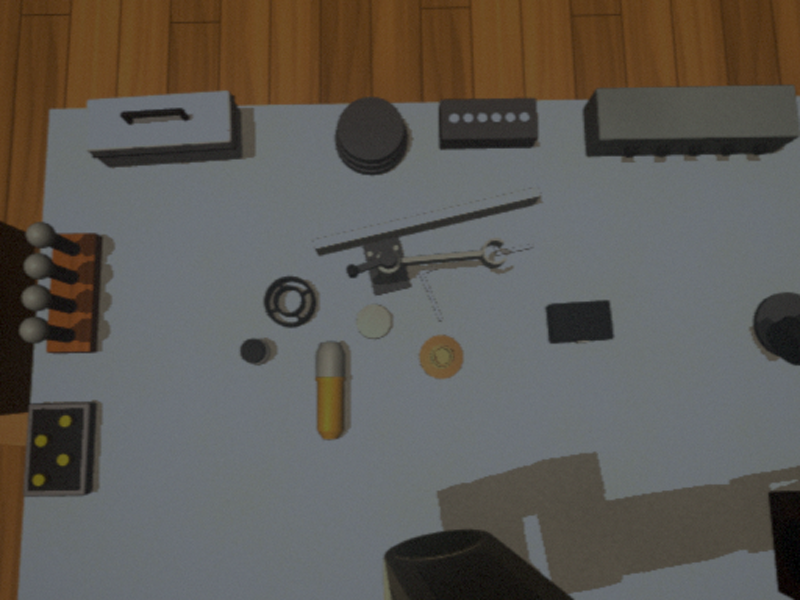

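The scene view shows the post at (375,330), the clip at (258,290), the foot at (377,297) and the knob at (422,312). In the top view the hub is near (390,260), the clip (494,255), the knob (353,270) and the foot (441,357). I'll take an enlarged crop for precision.

```bash
cat > h.py <<'E'
from bench import r
import numpy as np
def ray(n,u,v,z):
    c=r.camera_params(n);R=c["R"];C=-R.T@c["t"]
    d=R.T@np.array([(u-c["cx"])/c["fx"],(v-c["cy"])/c["fy"],1]);return C+d*(z-C[2])/d[2]
def crop(n,x0,y0,w,h,k,name):
    import cv2
    im=r.snapshot(n)[y0:y0+h,x0:x0+w,::-1]
    im=cv2.resize(im,None,fx=k,fy=k,interpolation=cv2.INTER_CUBIC);im=cv2.convertScaleAbs(im,alpha=1.5)
    cv2.imwrite(f"pics/{name}.png",im)
E
python3 - <<'E'
from h import *
crop("top",195,115,160,130,4.6,"t1") if 0 else crop("top",195,115,160,120,5,"t1")
E
```

```text
(no output)
```

View pics/t1.png

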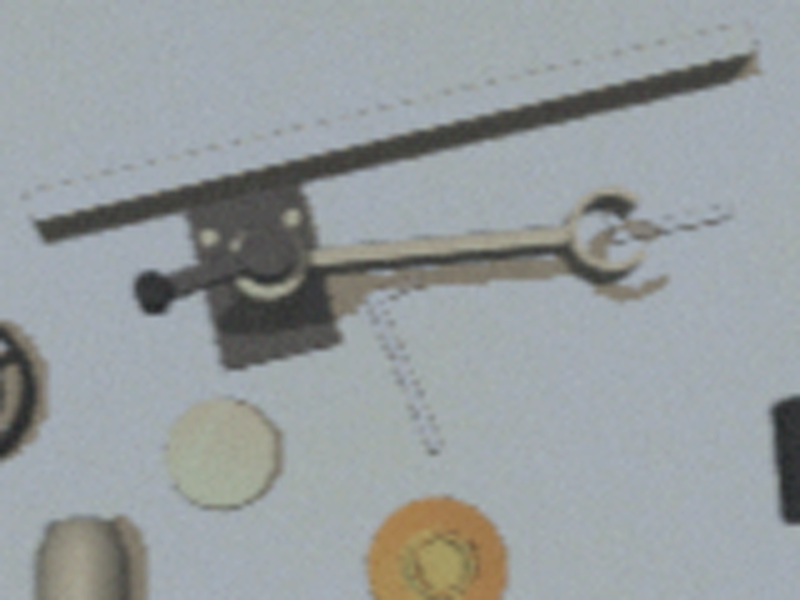

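The crop shows the clip ring centred at (608,236), the foot at (437,566), the knob top at (155,290) and the hub at about (270,258).

Run:
```python
from h import *
P=lambda u,v,z:ray("top",195+u/5-.4,115+v/5-.4,z)[:2]
S=lambda u,v,z:ray("scene",u*.64-.2,v*.64-.2,z)[:2]
clip=P(608,236,130);foot=P(437,566,20);soc=P(438,564,34);kn=P(155,290,170);hub=P(268,255,158);bar=P(310,258,127);bar2=P(560,239,127)
for k in"clip foot soc kn hub bar bar2".split():print(k,globals()[k].round(1))
print("scene: clip",S(258,280,130),"foot",S(377,295,20),"knob",S(422,301,170),"hub",S(374,301,160))
a,b=P(45,232,60),P(755,60,60);s=(b-a)/np.linalg.norm(b-a);print("strip",a,b,np.degrees(np.arctan2(*s[::-1])))
n=np.array([s[1],-s[0]]) 
print("d",np.linalg.norm(clip-hub),np.linalg.norm(kn-hub),np.linalg.norm(foot-hub))
# hub est: two
for nm,p in(("clip",clip),("foot",foot),("knob",kn)):
    v=p-hub;print(nm,np.degrees(np.arctan2(v[1],v[0])))
```

```text
clip [616.1 -84.9]
foot [4.52e+02 1.00e-01]
soc [452.3   0.6]
kn [583.6 148.6]
hub [603.   92.1]
bar [607.6  70.3]
bar2 [615.6 -60.3]
scene: clip [614.01352006 -89.50018118] foot [456.63314119   4.07883252] knob [581.94574188 149.49930387] hub [601.09046989  92.02008539]
strip [639.0034117  216.50199662] [ 731.28603575 -183.63654071] -77.01313781758583
d 177.4185434195733 59.766502527755435 176.84012787337255
clip -85.77531159369754
foot -148.66276158780772
knob 108.93658170649152
```

```bash
python3 -m handwheel '[[0,0,0,5],[0,0,0,5],[0.027,-0.025,0,0],[0.027,-0.025,0,0],[0.027,-0.025,0,0],[0.027,-0.025,0,0],[0.027,-0.025,0,0],[0.027,-0.025,0,0],[0.027,-0.025,0,0],[0.027,-0.025,0,0]]' 0 20
python3 -m handwheel '[[0.027,-0.025,0,0],[0.027,-0.025,0,0],[0.027,-0.025,0,0],[0.027,-0.025,0,0],[0.027,-0.025,0,0],[0.027,-0.025,0,0],[0.027,-0.025,0,0],[0.027,-0.025,0,0],[0.027,-0.025,0,0],[0.027,-0.025,0,0]]'
python3 -m handwheel '[[0.027,-0.025,0,0],[0.027,-0.025,0,0],[0,0,0,0],[0,0,0,0]]'
```

```text
time: 1.15
tool_pos: [348.7, -365.0, 231.1]
tcp_rot: [-180.0, 0.0, 4.2]
ft_force: [0.1, -0.4, 0.3]
finger_gap: -0.6
grip_force: 0.0
time: 2.15
tool_pos: [599.6, -96.0, 230.9]
tcp_rot: [-180.0, 0.0, 4.2]
ft_force: [0.1, -0.2, 0.9]
finger_gap: 0.1
grip_force: 0.0
time: 2.55
tool_pos: [649.1, -42.7, 230.3]
tcp_rot: [-180.0, 0.1, 4.3]
ft_force: [-0.7, -1.3, -0.7]
finger_gap: 0.0
grip_force: 0.0
```

```bash
python3 -m handwheel '[[0,0,0.025,0],[0,0,0.025,0],[0,0,0.025,0],[0,0,0.025,0],[0,0,0.02,0],[0,0,0.01,0],[0,0,0,0],[0,0,0,0]]'
python3 - <<'E'
from h import *
crop("top",195,115,160,120,5,"t2")
E
```

```text
time: 3.35
tool_pos: [649.4, -44.1, 102.4]
tcp_rot: [180.0, -0.1, 4.2]
ft_force: [0.5, 0.5, 0.6]
finger_gap: 0.2
grip_force: 0.0
```

View pics/t2.png

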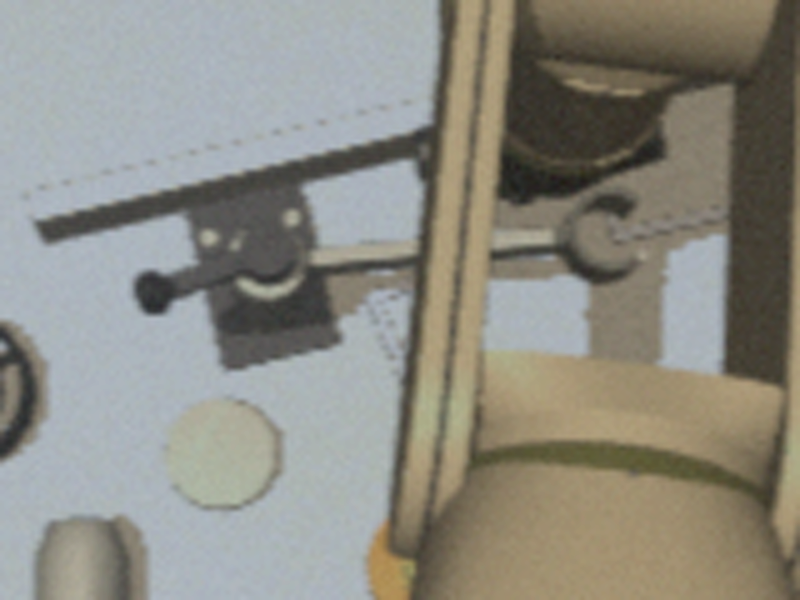

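```bash
python3 -m handwheel '[[-0.005,0,0,0],[-0.005,0,0,0],[-0.004,0,0,0],[-0.002,0,0,0],[-0.001,0,0,0],[0,0,0,0]]'
python3 -m handwheel '[[-0.001,0,0,0],[-0.001,0,0,0],[-0.001,0,0,0]]'
python3 -m handwheel '[[-0.001,0,0,0],[-0.001,0,0,0],[-0.001,0,0,0]]'
```

```text
time: 4.0
tool_pos: [632.3, -44.7, 101.5]
tcp_rot: [180.0, -0.0, 4.2]
ft_force: [0.1, 0.1, 0.5]
finger_gap: -0.1
grip_force: 0.2
time: 4.3
tool_pos: [629.5, -45.0, 101.5]
tcp_rot: [180.0, -0.0, 4.2]
ft_force: [2.2, -0.1, 0.6]
finger_gap: 0.2
grip_force: 1.2
time: 4.6
tool_pos: [626.3, -45.2, 101.5]
tcp_rot: [180.0, -0.0, 4.2]
ft_force: [3.9, -0.0, 1.7]
finger_gap: 0.2
grip_force: 1.2
```

```bash
for i in 1 2; do :; done
python3 -m handwheel '[[-0.0036,0.0004,0,1.5],[-0.0036,0.0004,0,1.5],[-0.0036,0.0004,0,1.5],[-0.0036,0.0004,0,1.5],[-0.0036,0.0004,0,1.5],[-0.0036,0.0004,0,1.5],[-0.0036,0.0004,0,1.5],[-0.0036,0.0004,0,1.5],[-0.0036,0.0004,0,1.5],[-0.0036,0.0004,0,1.5]]'
python3 -m handwheel '[[-0.0036,0.0004,0,1.5],[-0.0036,0.0004,0,1.5],[-0.0036,0.0004,0,1.5],[-0.0036,0.0004,0,1.5],[-0.0036,0.0004,0,1.5],[-0.0036,0.0004,0,1.5],[-0.0036,0.0004,0,1.5],[-0.0036,0.0004,0,1.5],[-0.0036,0.0004,0,1.5],[-0.0036,0.0004,0,1.5]]'
python3 -m handwheel '[[-0.0036,0.0004,0,1.5],[-0.0036,0.0004,0,1.5],[-0.0036,0.0004,0,1.5],[-0.0036,0.0004,0,1.5],[-0.0036,0.0004,0,1.5],[-0.0036,0.0004,0,1.5],[-0.0036,0.0004,0,1.5],[-0.0036,0.0004,0,1.5],[-0.0036,0.0004,0,1.5],[-0.0036,0.0004,0,1.5]]'
```

```text
time: 5.6
tool_pos: [589.8, -47.6, 101.2]
tcp_rot: [180.0, 0.0, -10.9]
ft_force: [2.6, 1.3, 0.5]
finger_gap: 0.0
grip_force: 1.2
time: 6.6
tool_pos: [554.5, -40.5, 101.3]
tcp_rot: [180.0, -0.0, -25.9]
ft_force: [2.6, 0.4, 0.7]
finger_gap: 0.2
grip_force: 1.1
time: 7.6
tool_pos: [522.1, -24.4, 101.3]
tcp_rot: [180.0, -0.0, -40.9]
ft_force: [3.5, -0.6, 0.4]
finger_gap: -0.1
grip_force: 1.1
```

```bash
python3 -m handwheel '[[-0.0036,0.0004,0,1.5],[-0.0036,0.0004,0,1.5],[-0.0036,0.0004,0,1.5],[-0.0036,0.0004,0,1.5],[-0.0036,0.0004,0,1.5],[-0.0036,0.0004,0,1.5],[-0.0036,0.0004,0,1.5],[-0.0036,0.0004,0,1.5],[-0.0024,0.0003,0,1],[0,0,0,0]]'
python3 - <<'E'
from h import *
crop("scene",180,140,120,90,6,"s2")
E
```

```text
time: 8.6
tool_pos: [497.8, -4.1, 101.1]
tcp_rot: [180.0, 0.0, -53.8]
ft_force: [1.2, 0.7, -0.5]
finger_gap: 0.1
grip_force: 0.1
```

View pics/s2.png

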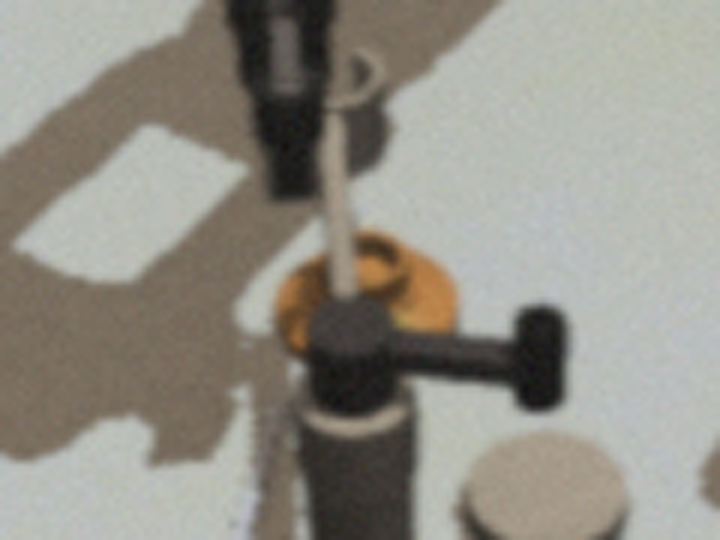

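The clip's ring is partly hidden behind the gripper, with its right edge at (385,75) and the bar running from (335,120) to (345,290). The foot's socket is at (378,262). Next I'll compare this with the kinematic estimate.

Run:
```python
from h import *
c=r.camera_params("scene")
def pr(X):
    q=c["R"]@np.array(X)+c["t"];return ((c["fx"]*q[0]/q[2]+c["cx"]-180+.4)*6,(c["fy"]*q[1]/q[2]+c["cy"]-140+.4)*6)
S=lambda u,v,z:ray("scene",180+u/6-.4,140+v/6-.4,z)[:2]
print("socket",S(378,264,34),"disc",S(367,292,20))
for a in(-140,-144,-148.7):
    t=np.radians(a);d=np.array([np.cos(t),np.sin(t)]);n=np.array([-d[1],d[0]])
    p=np.array([602.5,92.5])+180*d
    print(a,p,"ring",[np.round(pr([*(p+22.5*np.array([np.cos(k),np.sin(k)])),130])) .tolist() for k in np.arange(0,6.2,.785)],"bar",[np.round(pr([*(np.array([602.5,92.5])+x*d),127])).tolist() for x in(40,140)])
```

```text
socket [451.62851727   6.1234812 ] disc [455.91704228   2.71060043]
-140 [464.61200024 -23.20176974] ring [[259.0, 105.0], [302.0, 108.0], [339.0, 92.0], [345.0, 66.0], [320.0, 47.0], [278.0, 44.0], [242.0, 59.0], [234.0, 85.0]] bar [[342.0, 314.0], [304.0, 142.0]]
-144 [456.87694101 -13.30134541] ring [[291.0, 102.0], [335.0, 105.0], [370.0, 89.0], [377.0, 63.0], [351.0, 44.0], [309.0, 41.0], [274.0, 56.0], [266.0, 82.0]] bar [[350.0, 313.0], [329.0, 140.0]]
-148.7 [448.69741058  -1.01344014] ring [[329.0, 100.0], [373.0, 103.0], [408.0, 87.0], [414.0, 62.0], [388.0, 42.0], [346.0, 39.0], [311.0, 55.0], [303.0, 80.0]] bar [[360.0, 313.0], [359.0, 138.0]]
```

```bash
python3 -m handwheel '[[-0.0024,0.0003,0,1],[-0.0024,0.0003,0,1],[-0.0024,0.0003,0,1],[-0.0024,0.0003,0,1],[0,0,0,0],[0,0,0,0],[0,0,0,0],[0,0,0,0],[0,0,0,0]]'
python3 -m handwheel '[[0.003,0,0,0],[0.01,0,0,0],[0.03,0,0,0],[0.04,0,0,0],[0.04,0,0,0],[0,0,0,0]]'
python3 - <<'E'
from h import *
crop("scene",180,140,120,90,6,"s3")
E
```

```text
time: 9.55
tool_pos: [491.9, 2.9, 101.3]
tcp_rot: [180.0, 0.0, -57.8]
ft_force: [-0.1, 0.7, 0.1]
finger_gap: -0.3
grip_force: 0.0
time: 10.15
tool_pos: [559.7, -106.0, 101.5]
tcp_rot: [-180.0, -0.1, -58.0]
ft_force: [0.0, 0.3, 0.8]
finger_gap: 0.3
grip_force: 0.0
```

View pics/s3.png

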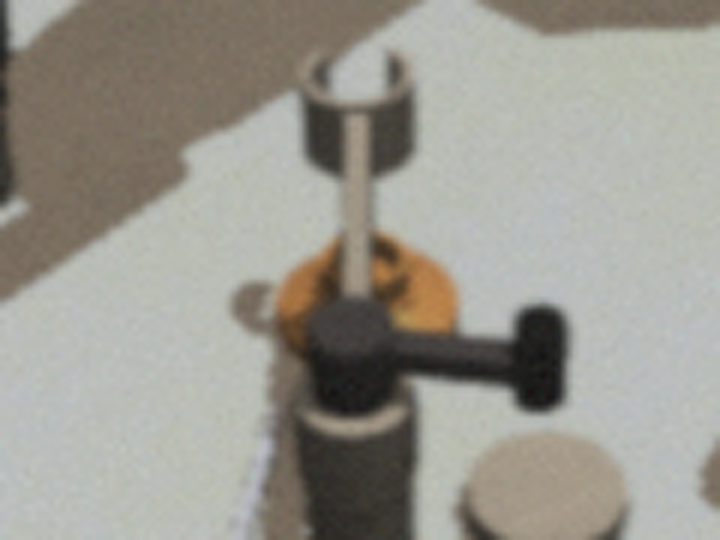

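The clip ring spans columns 300–412 at row 73, and the foot's disc spans 277–459. The clip looks to be over the foot. I'll check in the top view after raising the finger and moving toward the lever.

```bash
python3 -m handwheel '[[0,0,-0.04,0],[0,0,-0.04,0],[0,0,-0.03,0],[0.03,0,0,-5],[0.04,0,0,-8],[0.03,-0.03,0,-8],[0,-0.03,0,-8],[0,0,0,-8],[0,0,0,0]]'
python3 - <<'E'
from h import *
crop("top",195,115,160,120,5,"t3")
E
```

```text
time: 11.1
tool_pos: [658.1, -133.2, 210.5]
tcp_rot: [-180.0, 0.1, -20.6]
ft_force: [-0.0, -0.1, 0.3]
finger_gap: -0.1
grip_force: 0.0
```

View pics/t3.png

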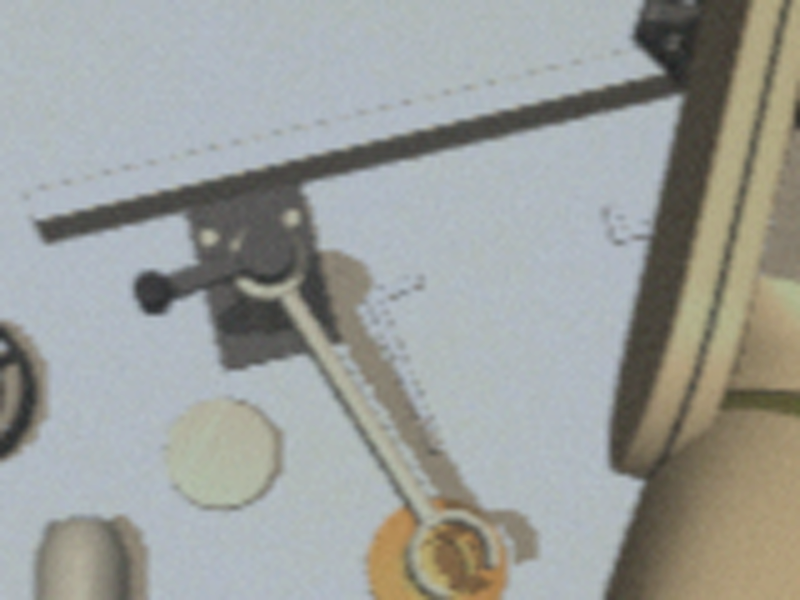

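The top view shows the clip ring at (454,557), standing over the foot at about (437,566). I'll turn that into millimetres.

Run:
```python
from h import *
P=lambda u,v,z:ray("top",195+u/5-.4,115+v/5-.4,z)[:2]
print(P(454,557,130),P(437,566,20),P(155,291,170),P(110,290,170))
s=r.sense();p=np.array(s["tool_pos"]);y=np.radians(19.4)
d=np.array([611,161])-p[:2];print(d@[np.cos(y),np.sin(y)],d@[np.sin(y),-np.cos(y)])
```

```text
[ 4.50704054e+02 -1.37617656e-02] [4.51955579e+02 8.80438654e-02] [583.09597094 148.59363526] [583.97736213 171.02042013]
53.7564365456477 -293.5561677937502
```

```bash
python3 -m handwheel '[[0,0,0,-8],[0,0,0,-8],[0,0,0,-8],[0,0,0,-8],[0,0,0,-8],[0,0,0,0]]'
python3 -m handwheel '[[0.0067,-0.0367,0,0],[0.0067,-0.0367,0,0],[0.0067,-0.0367,0,0],[0.0067,-0.0367,0,0],[0.0067,-0.0367,0,0],[0.0067,-0.0367,0,0],[0.0067,-0.0367,0,0],[0.0067,-0.0367,0,0],[0,0,0,0],[0,0,0,0]]'
```

```text
time: 11.75
tool_pos: [657.5, -134.6, 211.6]
tcp_rot: [180.0, -0.0, 19.1]
ft_force: [-0.2, -0.1, -0.4]
finger_gap: -0.1
grip_force: 0.0
time: 12.75
tool_pos: [611.7, 161.1, 211.5]
tcp_rot: [180.0, -0.0, 19.0]
ft_force: [-0.1, 0.1, -0.1]
finger_gap: -0.1
grip_force: 0.0
```

```bash
python3 -m handwheel '[[0,-0.002,0.02,0],[0,0,0.02,0],[0,0,0.016,0],[0,0,0.01,0],[0,0,0,0],[0,0,0,0]]'
python3 -m handwheel '[[-0.002,0,0,0],[-0.002,0,0,0],[-0.002,0,0,0],[-0.002,0,0,0],[-0.001,0,0,0]]'
python3 -m handwheel '[[-0.001,0,0,0],[-0.001,0,0,0],[-0.001,0,0,0]]'
```

```text
time: 13.35
tool_pos: [611.7, 162.0, 145.7]
tcp_rot: [180.0, -0.0, 19.1]
ft_force: [0.2, -0.2, -0.5]
finger_gap: 0.0
grip_force: 0.0
time: 13.85
tool_pos: [602.8, 159.5, 145.5]
tcp_rot: [180.0, -0.0, 19.2]
ft_force: [1.5, -0.6, -0.3]
finger_gap: -0.0
grip_force: 0.8
time: 14.15
tool_pos: [600.2, 158.8, 145.5]
tcp_rot: [-180.0, -0.0, 19.2]
ft_force: [1.5, 1.4, 0.6]
finger_gap: 0.0
grip_force: 0.8
```

Contact made. Now I'll swing the lever.

```bash
python3 -m handwheel '[[-0.0034,-0.001,0,-3],[-0.0034,-0.001,0,-3],[-0.0034,-0.001,0,-3],[-0.0034,-0.001,0,-3],[-0.0034,-0.001,0,-3],[-0.0034,-0.001,0,-3],[-0.0034,-0.001,0,-3],[-0.0034,-0.001,0,-3],[-0.0034,-0.001,0,-3],[-0.0034,-0.001,0,-3]]'
python3 -m handwheel '[[-0.0034,-0.001,0,-3],[-0.0034,-0.001,0,-3],[-0.0034,-0.001,0,-3],[-0.0034,-0.001,0,-3],[-0.0034,-0.001,0,-3],[-0.0034,-0.001,0,-3],[-0.0034,-0.001,0,-3],[-0.0034,-0.001,0,-3],[0,0,0,0]]'
```

```text
time: 15.15
tool_pos: [566.7, 148.5, 145.5]
tcp_rot: [180.0, -0.0, 49.3]
ft_force: [2.5, -0.3, 0.1]
finger_gap: 0.1
grip_force: 0.7
time: 16.05
tool_pos: [545.8, 129.1, 145.3]
tcp_rot: [-180.0, 0.0, 73.2]
ft_force: [0.2, 0.1, -0.2]
finger_gap: 0.3
grip_force: 0.0
```

```bash
python3 -m handwheel '[[-0.0034,-0.001,0,-3],[-0.0034,-0.001,0,-3],[-0.0034,-0.001,0,-3],[-0.0034,-0.001,0,-3],[-0.0034,-0.001,0,-3],[-0.0023,-0.0007,0,-2]]'
python3 -m handwheel '[[-0.0012,-0.0003,0,-1],[-0.0012,-0.0003,0,-1],[-0.0012,-0.0003,0,-1]]'
python3 -m handwheel '[[-0.0012,-0.0003,0,-1],[-0.0012,-0.0003,0,-1]]'
```

```text
time: 16.65
tool_pos: [537.1, 111.4, 145.3]
tcp_rot: [180.0, -0.0, 90.2]
ft_force: [0.7, 1.3, 0.0]
finger_gap: -0.0
grip_force: 0.6
time: 16.95
tool_pos: [536.2, 107.8, 145.3]
tcp_rot: [-180.0, -0.0, 93.2]
ft_force: [-0.7, 0.7, 0.6]
finger_gap: -0.3
grip_force: 0.7
time: 17.15
tool_pos: [535.7, 105.3, 145.3]
tcp_rot: [-180.0, -0.0, 95.3]
ft_force: [-0.6, 1.6, 1.0]
finger_gap: -0.0
grip_force: 0.8
```

```bash
python3 -m handwheel '[[-0.001,0,0,0],[-0.001,0,0,0],[-0.001,0,0,0]]'
python3 -m handwheel '[[-0.001,0,0,0],[-0.001,0,0,0]]'
```

```text
time: 17.45
tool_pos: [536.0, 102.3, 145.1]
tcp_rot: [-180.0, -0.0, 95.2]
ft_force: [-1.6, 1.7, 0.5]
finger_gap: -0.1
grip_force: 0.9
time: 17.65
tool_pos: [536.1, 100.6, 145.1]
tcp_rot: [-180.0, -0.0, 95.2]
ft_force: [-2.9, 6.8, 0.2]
finger_gap: -0.2
grip_force: 3.3
```

The force has risen, so the lever is at its stop. I'll back off, raise the finger and check.

```bash
python3 -m handwheel '[[0.003,0,0,0],[0.015,0,0,0],[0.03,0,0,0],[0,0,-0.04,0],[0,0,-0.04,0],[0.05,0,0,0],[0.05,0,0,0],[0.05,0,0,0],[0.05,0,0,0],[0,0,0,0]]'
python3 - <<'E'
from h import *
crop("top",195,115,160,120,5,"t4")
E
```

```text
time: 18.65
tool_pos: [511.6, 353.9, 224.8]
tcp_rot: [-180.0, -0.1, 95.5]
ft_force: [0.3, -0.8, 0.1]
finger_gap: 0.2
grip_force: 0.0
```

View pics/t4.png

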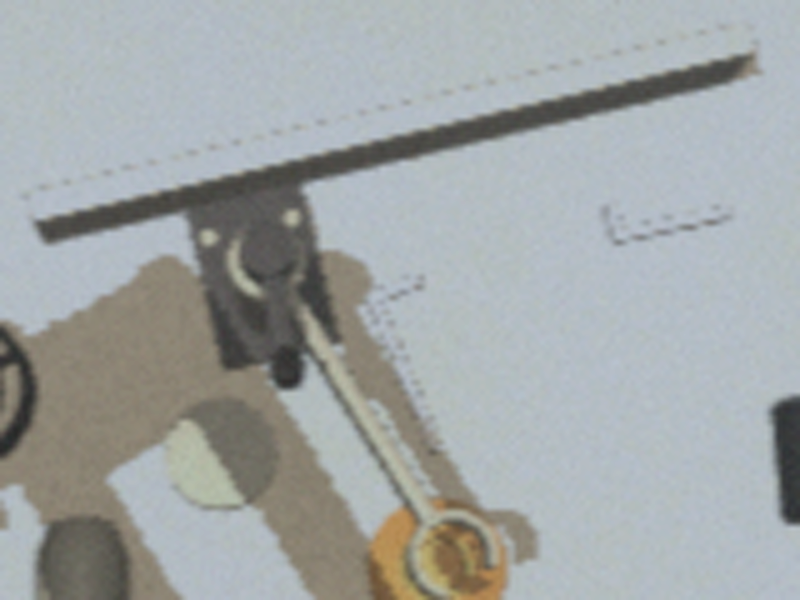

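The lever knob is now at (288,368), pointing away from the strip at its stop. The clip is unchanged at (454,557) over the foot, and the other things in view look undisturbed.

```bash
python3 -c "
from bench import r
print(r.hand_in())"
```

```text
the job is handed in; nothing more can be done
None
```

The job is handed in (the verdict was not shown): the clip stands over the foot, within about 1 mm by the top camera and about 6 mm by the scene camera, and the lever is at its stop. No bystander in the final top crop looked moved; the case, jar, cradle and microphone were partly or wholly out of frame.

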